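# Zero the contact probe, then hold it square on the ringed face

## Robot

A 7-joint arm with a two-finger parallel gripper is mounted at the origin on the work surface; the furniture and walls round the work are solid. World frame = base frame: x ahead of the robot, y to its left, z up, the work surface at z = 0. Lengths are in mm, angles in rad, forces in N, time in s.
With the tool pointing down it reaches from about 350 to 900 mm from the base axis. Payload 7.2 kg.
Tool frame: the origin (TCP) lies between the finger pads; the fingertips stand 17 mm ahead of it and the grasp point (between the pads) lies 2 mm behind it; z points along the fingers, y is the line along which they close (so a half turn about z gives the same grasp; the last joint's range is limited). The gripper opens to 85 mm and grips with 20 to 120 N. Pads are 22 mm wide; open, the fingers measure 114 mm over their backs; the gripper's body (76 mm by 85 mm) begins 54 mm behind the grasp point. The pads swing forward as they close: fully open they stand 13 mm farther back than shut.
Start: joints at [1.115, 0.411, -0.013, 1.596, 0.006, 1.134, -0.082], TCP at [236.334, -578.597, 227.397] pointing down, gripper open.
Joint ranges: [-2.95, 2.95], [-0.29, 1.99], [-1.47, 1.44], [0.14, 2.54], [-1.03, 4.17], [0.13, 1.85], [-2.86, 2.86]. Speed limits (rad/s): [2.39, 2.39, 3.01, 3.01, 3.14, 3.14, 3.14].

## Interface

Orientations are given as a unit quaternion [x, y, z, w].
In Python, from station import arm, imaging, finder gives the robot as it stands.
- The arm moves only by the tool step_arm, never from a script. Its argument "moves" is a list that holds one entry, the list of rows, each a list of 7 numbers: the shift along the tool's x, y, z each as a share of 0.03 m, from -1 to 1, then the turn, a rotation vector about the tool's x, y, z each as a share of 180 degrees, from -1 to 1, then the opening, from -1 (shut) to 1 (fully open). In form: [[[dx, dy, dz, ax, ay, az, gripper], ...]]. A call has 1 to 20 rows; each row shifts and turns the commanded pose from where the row before left it, along the tool's axes as they then stand; what a row does not reach is not made up. A row lasts 1/12 s, in which the tool goes at most 41.7 mm and 7.16 degrees, less where a joint would pass 70% of its speed; a pose out of reach is approached as far as the arm can. A call with a number of a shift or a turn outside -1 to 1 is refused whole. A call with a gripper value outside its range is refused whole. The fingers move at their own pace and stop on an object; the grip force is fixed at half the most. Time passes only in rows, so rows that do not move let the fingers close. It gives the time, the measured TCP pose, the force, the opening and the grip force at its end, in the units of the state.
- arm.observe(): the state, without advancing time (a new reading comes with each control period).
- imaging.get_image(name): name is "scene" or "top" or "wrist"; returns a dict with "pixels" (420x560x3 uint8, blue, green, red), "mtx" (3x3 intrinsics, pixels), "view" (4x4, takes a point from world to camera coordinates); the wrist camera has in their place "tool_from_camera" (4x4, takes a point from camera to tool coordinates, whose origin is the TCP and whose axes are the flange's). Camera axes: x right, y down, z forward; pixel columns grow to the right and rows downward; lengths in mm; the calibration is good to about 2 mm. The wrist camera is an equidistant fisheye: a pixel r from the principal point sees the ray r / f radians off the axis. A picture is of the moment at which its call begins: read the wrist's pose just before it. There is no depth.
- arm.job_done(): hands the job in; it is judged then, once.
Trained networks look in a picture, given as the dict that the camera call returned (one of the last four; its "shot" number tells which), for a name from the list of things; names that differ only in an ending like _2 or _b are one class to them, and where a whole thing is asked for, a point or a joint stands for the part that bears it (a point fixed in the world has none). Each returns a list of dicts, best first, with "score" (0 to 1); they miss things now and then, are a little off and sometimes report something else, mostly with a low value. They report only what shows in the picture. A call takes as long as a camera call. They do not tell look-alikes from the thing itself.
- finder.recognise(picture, label): "extent" ([centre column, centre row, width, height] in pixels, round what is visible of it).
- finder.regions_of(picture, label): "pixels" (420x560 bool, what is visible of it) and "extent" ([centre column, centre row, width, height] in pixels, round what is visible of it).
The state is a dict: "time_s": time; "joint_pos": joint angles; "qd": joint speeds; "joint_efforts": joint torques, N m; "tcp_pos": TCP position; "orientation": TCP orientation; "ft_force": force on the tool from outside, world axes, zero at the start; "wrist_torque": the same for the moment, N m; "width": finger opening in mm; "grasp_force": force on a finger pad.
Only numpy, scipy, OpenCV 4.12 (cv2) and the standard library are available. Lean on these libraries where they do the work, as an engineer would, in place of code of your own. Each camera call takes 0.05 s, during which the arm holds its last target. There are 200 camera calls.

## Task

Take the orange contact probe out of its blue stand and zero it: hold it upright with its tip on the middle of the steel reference disc, plunger pressed about half-way in, for a full second. Then hold the probe square to the sloping machined face of the red-ringed casting, tip inside the red ring, plunger again pressed about half-way in, and finish there, still holding it steadily for the reading. Be gentle: never push the plunger to its stop, do not touch the yellow-ringed casting, and leave the dropper bottle, plug gauge and eraser where they stand.

Things in the scene. Friction and masses are not known exactly. Their poses are not given: they have to be found in the camera images.
- probe: contact probe, 0.14 to 0.22 kg, loose, tip down in the stand. Orange square handle 24 x 24 mm (flats along its x, y), 5 to 86 mm above the origin, black cap to 89; black collar 34 mm across, 5 thick, resting on the stand; dark nose 22 mm across, tapering, to 32 mm below; thin spring plunger below that. Origin: centre of the collar's underside; z up the axis, away from the tip
- probe_tip (a point): the very tip of the plunger (a 6 mm ball end on a 6 mm rod), on the probe's axis, 52 mm below the probe's origin when the plunger is out; it moves with the plunger
- plunger (a joint): how far the spring plunger is pressed into the nose, m: 0 fully out, 0.012 at its stop. The spring needs about 0.5 N per mm (3.3 N at half-way, 0.006). A black line round the plunger marks roughly half-way: it reaches the nose's end at 0.006 to 0.008
- stand: blue stand fixed to the bench, 58 x 58 mm block on an 84 mm square foot, top 64 mm above the bench, with a 28 mm hole in which the probe hangs (lift it straight up at least 55 mm to clear). Origin: centre of the underside
- reference_block: reference block fixed to the bench: black square base 70 x 70 x 12 mm with a bright steel disc 44 mm across on it. Origin: centre of the underside, z up
- reference_top (a point): centre of the steel reference disc's flat level top, 30 mm above the bench
- red_casting: red-ringed casting: grey foot 110 x 96 x 14 mm fixed to the bench, four bolts, and a round bright boss, 56 mm across, leaning 25 degrees from vertical towards the casting's own -x. Origin: centre of the foot's underside, z up. A red ring is painted on the boss's flat end face
- red_face: flat end face of the red-ringed casting's boss, 56 mm across. Origin: centre of the red ring (24 mm outside, 14 mm inside), on the surface, 81 mm above the bench; z is the face's outward normal, 25 degrees from vertical, leaning back towards -x (within 45 degrees either way)
- yellow_casting: yellow-ringed casting: grey foot 110 x 96 x 14 mm fixed to the bench, four bolts, and a round bright boss, 56 mm across, leaning 25 degrees from vertical towards the casting's own -x. Origin: centre of the foot's underside, z up. A yellow ring is painted on the boss's flat end face. Not to be touched
- oil_bottle: small brown dropper bottle, 33 mm across, 102 mm tall, standing loose; leave it. Origin: centre of its underside
- plug_gauge: grey steel plug gauge, 28 mm across, 83 mm tall, standing loose; leave it. Origin: centre of its underside
- eraser: blue and white eraser, 20 x 44 x 12 mm, lying loose; leave it. Origin: centre of its underside
Mind the look-alikes: they are no part of the job. Leave any purple or white look-alike of the probe alone.

How it is judged:
By the outcome, as a careful person would: the job done as asked, in the order asked, and still so for the second after the job is handed in, while the arm keeps its last pose, push and grip.
It also fails if it takes over 64 s, if anything falls off the work surface, if the arm or the gripper's body presses on something with over 40 N, if the wrist force passes 120 N, or if a joint passes its speed limit or range.

## Working session

There is one attempt and no reset: what is moved stays moved. The work goes in short steps, Python scripts to look and compute and a tool call to move; the robot and the scene stay as the last step left them, time stands still between calls to the robot, and variables do not carry over. Pictures are saved under pics/ and viewed, at most 10 in all, crops included, and the job is handed in when it is done.

Besides the shell and the picture viewer there is one more tool, called after "Emit:" by a JSON object that holds its "op" and its "data", one argument or row to a line. step_arm: Moves the arm, as the interface text tells. Its arguments: {"type":"object","properties":{"moves":{"type":"array","items":{"type":"array","items":{"type":"array","items":{"type":"number","minimum":-1,"maximum":1}}}}},"required":["moves"]}

```bash
ls; mkdir -p pics; python3 - <<'E'
from station import arm, imaging, finder
import cv2, numpy as np
print(arm.observe())
ims=[]
for n in ("scene","top"):
    p=imaging.get_image(n); ims.append(p); cv2.imwrite(f"pics/{n}0.png",p["pixels"])
    print(n,p["mtx"].tolist(),np.round(p["view"],4).tolist())
    for l in ["probe","stand","reference_block","red_casting","red_face","yellow_casting","oil_bottle","plug_gauge","eraser"]:
        print(l,[(np.round(d["extent"]).tolist(),round(d["score"],2)) for d in finder.recognise(p,l)[:3]])
E
```

```text
pics
{'time_s': 0.0, 'joint_pos': array([ 1.1148265 ,  0.41189871, -0.01269751,  1.59704974,  0.00559455,
        1.13430042, -0.08219626]), 'qd': array([-0.00110227,  0.00126601, -0.00147413,  0.00132335, -0.00050071,
       -0.0010757 , -0.00047146]), 'joint_efforts': array([-2.47518801e-04, -6.00631285e+01,  6.82221875e-01, -2.99408054e+01,
        1.38510234e-02,  1.05652824e-02,  5.73605053e-05]), 'tcp_pos': array([ 236.09131552, -578.14756944,  226.55156734]), 'orientation': array([ 9.81261571e-01,  1.92678676e-01, -2.12615253e-04, -7.81945224e-04]), 'ft_force': array([ 0.88179061, -0.75578834, -0.65729855]), 'wrist_torque': array([ 0.00225689, -0.01393357, -0.00862035]), 'grasp_force': 0.0, 'width': 85.20038287043572}
scene [[440.8685693225639, 0.0, 276.22914146444526], [0.0, 440.8685693225639, 210.26529660042482], [0.0, 0.0, 1.0]] [[-0.563, -0.8262, 0.0193, 355.1776], [-0.3919, 0.2464, -0.8864, 263.8937], [0.7276, -0.5067, -0.4625, 656.022], [0.0, 0.0, 0.0, 1.0]]
probe [([347.0, 177.0, 18.0, 47.0], 0.93), ([388.0, 175.0, 14.0, 38.0], 0.57)]
stand [([381.0, 205.0, 40.0, 38.0],
[... 497 characters left out ...]
1.23339657888886], [0.0, 0.0, 1.0]] [[-0.0052, -0.9998, -0.0216, 78.7125], [-0.988, 0.0085, -0.1544, 556.6], [0.1545, 0.0205, -0.9878, 1187.6368], [0.0, 0.0, 0.0, 1.0]]
probe [([378.0, 191.0, 16.0, 17.0], 0.71), ([394.0, 228.0, 24.0, 14.0], 0.59), ([355.0, 185.0, 19.0, 19.0], 0.48)]
stand [([386.0, 231.0, 25.0, 35.0], 0.72)]
reference_block [([182.0, 226.0, 24.0, 28.0], 0.69)]
red_casting [([324.0, 245.0, 36.0, 34.0], 0.63)]
red_face [([323.0, 250.0, 15.0, 21.0], 0.68)]
yellow_casting [([253.0, 220.0, 37.0, 44.0], 0.57)]
oil_bottle [([395.0, 229.0, 20.0, 11.0], 0.65)]
plug_gauge [([389.0, 175.0, 17.0, 12.0], 0.5)]
eraser [([229.0, 178.0, 16.0, 4.0], 0.51), ([396.0, 230.0, 21.0, 11.0], 0.22)]
```

```bash
python3 - <<'E'
import cv2, numpy as np
s=cv2.imread("pics/scene0.png");t=cv2.imread("pics/top0.png")
cv2.imwrite("pics/a.png",cv2.resize(s[120:330,100:430],None,fx=2.4,fy=2.4,interpolation=cv2.INTER_CUBIC))
cv2.imwrite("pics/b.png",cv2.resize(t[130:310,150:430],None,fx=2.8,fy=2.8,interpolation=cv2.INTER_CUBIC))
E
```

```text
(no output)
```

View pics/a.png

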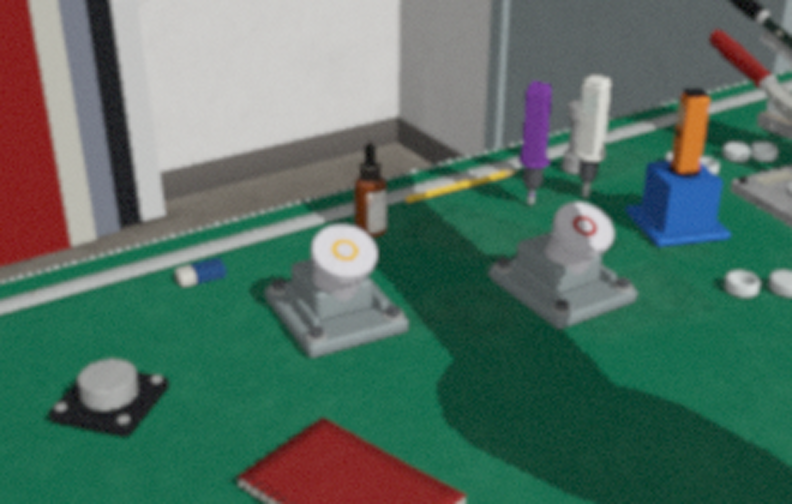

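View pics/b.png

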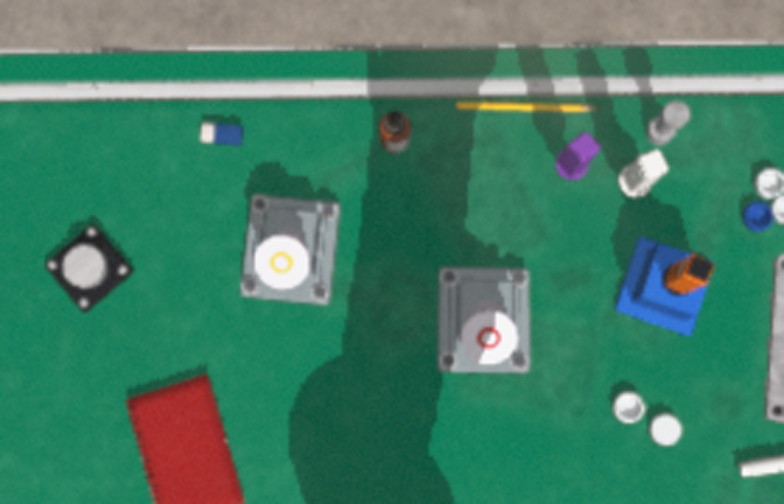

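The crops show the three look-alikes. In the scene picture the purple probe is at about (324,172), the white at (347,175) and the orange at (387,176). Only the orange one has the square handle and sits in the blue stand, so that is the target, and crop a confirms it enlarged. The red-ringed casting is at scene (343,214) and top (324,250). The yellow one is at top (250,224), and the reference block at top (180,225).

Next I fit the poses by silhouette.

```bash
cat > h.py <<'E'
import cv2, numpy as np
from scipy.optimize import minimize
def proj(p,X):
    X=np.atleast_2d(X); c=X@p["view"][:3,:3].T+p["view"][:3,3]
    u=c@p["mtx"].T; return u[:,:2]/u[:,2:]
def box(a,b,z0,z1): return np.array([[x,y,z] for x in(-a/2,a/2) for y in(-b/2,b/2) for z in(z0,z1)])
def sil(p,parts,x,y,w,S=4):
    m=np.zeros((420*S,560*S),np.uint8); R=np.array([[np.cos(w),-np.sin(w),0],[np.sin(w),np.cos(w),0],[0,0,1]])
    for P in parts:
        u=proj(p,P@R.T+[x,y,0]); h=cv2.convexHull(((u+.5)*S).astype(np.float32)).round().astype(np.int32)
        cv2.fillConvexPoly(m,h,1)
    return cv2.resize(m.astype(np.float32),(560,420),interpolation=cv2.INTER_AREA)
def fit(pms,parts,x0):
    def f(v):
        t=0
        for p,m in pms:
            s=sil(p,parts,*v); t+=1-np.minimum(s,m).sum()/np.maximum(s,m).sum()
        return t
    best=None
    for w in (x0[2:] if len(x0)>2 else np.radians([0,22,45,67])):
        r=minimize(f,[x0[0],x0[1],w],method="Nelder-Mead",options=dict(initial_simplex=np.array([[x0[0],x0[1],w],[x0[0]+15,x0[1],w],[x0[0],x0[1]+15,w],[x0[0],x0[1],w+.2]]),maxiter=150))
        if best is None or r.fun<best.fun: best=r
    return best.x,best.fun/len(pms)
def ray(p,uv):
    R=p["view"][:3,:3];o=-R.T@p["view"][:3,3];d=R.T@np.linalg.inv(p["mtx"])@[*uv,1];return o,d/np.linalg.norm(d)
def plane(p,uv,z):
    o,d=ray(p,uv);return o+d*(z-o[2])/d[2]
def tri(l):
    A=0;b=0
    for p,uv in l:
        o,d=ray(p,uv);M=np.eye(3)-np.outer(d,d);A=A+M;b=b+M@o
    return np.linalg.solve(A,b)
def near(m,u,v,r=45):
    k=np.zeros_like(m);k[v-r:v+r,u-r:u+r]=1;return m*k
E
cat > meas.py <<'E'
from station import arm, imaging, finder
from h import *
s=imaging.get_image("scene");t=imaging.get_image("top")
def hsv(p): return cv2.cvtColor(p["pixels"],cv2.COLOR_BGR2HSV).astype(int)
def rng(p,h0,h1,smin,vmin=40):
    h=hsv(p);return ((h[...,0]>=h0)&(h[...,0]<=h1)&(h[...,1]>smin)&(h[...,2]>vmin)).astype(np.float32)
bl=[(s,near(rng(s,100,125,140),383,205)),(t,near(rng(t,100,125,140),386,231,28))]
og=[(s,near(rng(s,5,18,150),388,175,30)),(t,near(rng(t,5,18,150),395,228,22))]
x0=plane(t,(387,233),40)[:2]
full=[(p,np.maximum(b,o)) for (p,b),(_,o) in zip(bl,og)]
print("stand",fit(bl,[box(84,84,0,8),box(58,58,0,64)],x0))
print("handle",fit(og,[box(24,24,69,150)],x0))
red=[(p,near(rng(p,172,180,60)+rng(p,0,6,60),*c)) for p,c in((s,(343,214,16)),(t,(324,250,12)))]
yel=[(p,near(rng(p,12,32,60),*c)) for p,c in((s,(243,224,16)),(t,(250,224,14)))]
for n,q in(("red",red),("yel",yel)):
    cs=[]
    for p,m in q:
        v,u=np.nonzero(m>0); 
        e=cv2.minEnclosingCircle(np.stack([u,v],1).astype(np.float32)); cs.append((p,((u.min()+u.max())/2,(v.min()+v.max())/2))); print(n,len(u),cs[-1][1],plane(p,cs[-1][1],81).round(1))
    print(n,"tri",tri(cs).round(1))
for lab,c,cs in (("red_casting",(324,245),(333,230)),("yellow_casting",(250,220),(240,240))):
    pm=[]
    for p,c0 in((t,c),(s,cs)):
        for d in finder.regions_of(p,lab):
            if np.hypot(*(np.array(d["extent"][:2])-c0))<20: pm.append((p,d["pixels"].astype(np.float32)));print(lab,d["score"],d["extent"]);break
    x0=plane(t,c,14)[:2]
    # foot only + boss hull
    a=np.linspace(0,6.28,24);B=np.stack([28*np.cos(a),28*np.sin(a),0*a],1);ca,sa=np.cos(-.436),np.sin(-.436)
    Ry=np.array([[ca,0,sa],[0,1,0],[-sa,0,ca]])
    for off in(-20,-10,0):
        F=B@Ry.T+[off,0,81]; G=F-55*Ry[:,2]; 
        print(lab,off,fit(pm,[box(110,96,0,14),np.vstack([F,G])],[*x0,0.]))
for d in finder.regions_of(t,"reference_block")[:2]: print("ref t",d["extent"],plane(t,d["extent"][:2],20).round(1))
for n,z in(("oil_bottle",50),("plug_gauge",40),("eraser",6),("probe",50)):
    for d in finder.recognise(t,n)[:3]: print(n,d["score"],plane(t,d["extent"][:2],z).round())
g=[(p,near(((hsv(p)[...,1]<40)&(hsv(p)[...,2]>110)).astype(np.uint8),*c)) for p,c in((s,(146,281,17)),(t,(180,225,11)))]
cs=[]
for p,m in g:
    n,l,st,ce=cv2.connectedComponentsWithStats(m);i=1+st[1:,4].argmax();print(st[i],ce[i],plane(p,ce[i],30));cs.append((p,ce[i]))
E
python3 meas.py
```

```text
stand (array([ 4.99276109e+02, -2.39518502e+02, -3.75074596e-01]), np.float64(0.20235198736190796))
handle (array([ 497.12156109, -237.29025309,    0.58335123]), np.float64(0.34734222292900085))
red 31 (np.float64(343.0), np.float64(213.5)) [442.8 -46.7  81. ]
red 32 (np.float64(324.0), np.float64(250.0)) [441.1 -45.9  81. ]
red tri [441.2 -45.6  82. ]
yel 59 (np.float64(248.0), np.float64(218.0)) [535.8 139.3  81. ]
yel 31 (np.float64(250.0), np.float64(223.5)) [517.1 160.9  81. ]
yel tri [513.1 156.6  97.1]
red_casting 0.7 [335.6, 231.6, 55.8, 53.0]
red_casting -20 (array([ 4.65250287e+02, -4.88836895e+01, -3.03717432e-02]), np.float64(0.08096921443939209))
red_casting -10 (array([ 4.65240146e+02, -4.91848021e+01, -4.89209858e-02]), np.float64(0.1316421627998352))
red_casting 0 (array([ 4.64244874e+02, -4.97911361e+01, -5.79286250e-02]), np.float64(0.1827985644340515))
yellow_casting 0.93 [254.0, 222.8, 38.7, 42.2]
yellow_casting 0.82 [240.2, 241.6, 55.5, 53.3]
yellow_casting -20 (array([ 5.40809664e+02,  1.57997388e+02, -1.11125721e-01]), np.float64(0.07266971468925476))
yellow_casting -10 (array([ 5.40604649e+02,  1.57809215e+02, -1.09481202e-01]), np.float64(0.08920338749885559))
yellow_casting 0 (array([ 5.40518590e+02,  1.57965041e+02, -1.23867181e-01]), np.float64(0.10818251967430115))
ref t [386.8, 232.6, 27.9, 31.5] [ 494.7 -236.    20. ]
plug_gauge 0.58 [ 670. -242.   40.]
plug_gauge 0.41 [514. 367.  40.]
eraser 0.56 [523. 376.   6.]
eraser 0.43 [666. 231.   6.]
eraser 0.33 [456. -43.   6.]
probe 0.7 [ 506. -256.   50.]
probe 0.64 [ 628. -146.   50.]
probe 0.63 [ 608. -206.   50.]
[132 270  25  21 410] [144.80487805 279.74878049] [512.37963631 378.44473706  30.        ]
[172 217  16  16 193] [179.60621762 224.7357513 ] [521.5332598  373.87985293  30.        ]
```

Emit:
{"op": "step_arm", "data": {
  "moves": [
    [[0,0,-0.8,0,0,0,1],[0.4,-0.22,-0.8,0,0,0,1],[0.77,-0.45,-0.4,0,0,0,1],[0.77,-0.45,0,0,0,0,1],[0.77,-0.45,0,0,0,0,1],[0.77,-0.45,0,0,0,0,1],[0.77,-0.45,0,0,0,0,1],[0.77,-0.45,0,0,0,0,1],[0.77,-0.45,0,0,0,0,1],[0.77,-0.45,0,0,0,0,1],[0.77,-0.45,0,0,0,0,1],[0.77,-0.45,0,0,0,0,1],[0.77,-0.45,0,0,0,0,1],[0.77,-0.45,0,0,0,0,1],[0.77,-0.45,0,0,0,0,1],[0.4,-0.22,0,0,0,0,1],[0,0,0,0,0,0,1],[0,0,0,0,0,0,1]]
  ]
}}

```text
time_s: 3.05
tcp_pos: [465.5, -280.8, 287.4]
orientation: [0.981, 0.194, -0.0, 0.0]
ft_force: [-0.5, -0.4, 0.8]
width: 85.4
grasp_force: 0.0
```

```bash
cat >> h.py <<'E'
from scipy.spatial.transform import Rotation as Ro
def wproj(p,o,X):
    """world points -> wrist pixels"""
    R=Ro.from_quat(o["orientation"]).as_matrix(); X=np.atleast_2d(X)
    T=p["tool_from_camera"]; c=((X-o["tcp_pos"])@R-T[:3,3])@T[:3,:3]
    th=np.arctan2(np.hypot(c[:,0],c[:,1]),c[:,2]); a=np.arctan2(c[:,1],c[:,0]); f=p["mtx"][0,0]
    return np.stack([p["mtx"][0,2]+f*th*np.cos(a),p["mtx"][1,2]+f*th*np.sin(a)],1)
def wray(p,o,uv):
    R=Ro.from_quat(o["orientation"]).as_matrix();T=p["tool_from_camera"];f=p["mtx"][0,0]
    d=np.array(uv,float)-p["mtx"][:2,2];r=np.hypot(*d);th=r/f
    c=np.array([*(d/max(r,1e-9)*np.sin(th)),np.cos(th)])
    return R@T[:3,3]+o["tcp_pos"], R@T[:3,:3]@c
def wplane(p,o,uv,z):
    a,d=wray(p,o,uv);return a+d*(z-a[2])/d[2]
E
cat > look.py <<'E'
import sys
from station import arm, imaging, finder
from h import *
o=arm.observe();p=imaging.get_image("wrist")
R=Ro.from_quat(o["orientation"])
print(o["time_s"],o["tcp_pos"].round(1),R.as_matrix().round(3).tolist(),o["ft_force"].round(2),o["width"].round(1))
print(p["mtx"].tolist(),p["tool_from_camera"].round(3).tolist())
cv2.imwrite(f"pics/{sys.argv[1]}.png",p["pixels"])
E
python3 look.py w1
```

```text
Traceback (most recent call last):
  File "look.py", line 6, in <module>
    print(o["time_s"],o["tcp_pos"].round(1),R.as_matrix().round(3).tolist(),o["ft_force"].round(2),o["width"].round(1))
                                                                                                   ^^^^^^^^^^^^^^^^
AttributeError: 'float' object has no attribute 'round'
```

```bash
sed -i 's/o\["width"\].round(1)/o["width"]/' look.py; python3 look.py w1
```

```text
3.1 [ 464.8 -281.9  287.4] [[0.926, 0.378, -0.0], [0.378, -0.926, -0.0], [-0.001, 0.0, -1.0]] [-1.01  0.58  0.91] 85.30754224976242
[[325.19226210127806, 0.0, 275.6629849585163], [0.0, 325.19226210127806, 204.4130696174562], [0.0, 0.0, 1.0]] [[-0.0, -0.946, -0.323, 84.133], [1.0, -0.0, 0.0, 0.997], [-0.0, -0.323, 0.946, -147.172], [0.0, 0.0, 0.0, 1.0]]
```

View pics/w1.png

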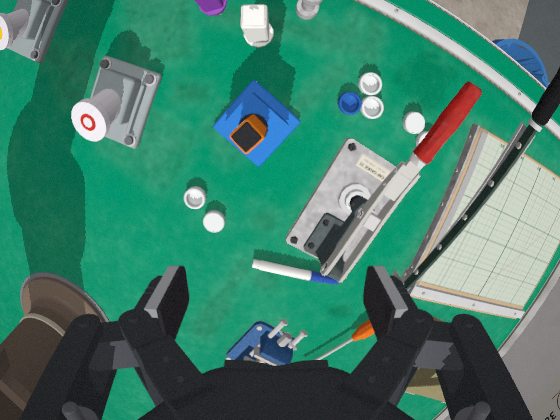

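The wrist view shows the orange probe at (249,133) in the blue stand (257,122), and the red ring at (88,122). A lever clamp stands to the right, around (380,190).

```bash
cat > wm.py <<'E'
from station import arm, imaging
from h import *
o=arm.observe();p=imaging.get_image("wrist")
H=cv2.cvtColor(p["pixels"],cv2.COLOR_BGR2HSV).astype(int);h,s,v=H[...,0],H[...,1],H[...,2]
def comp(m,u,vv,r):
    m=near(m.astype(np.uint8),u,vv,r);n,l,st,c=cv2.connectedComponentsWithStats(m);i=1+st[1:,4].argmax()
    q=np.argwhere(l==i)[:,::-1].astype(np.float32);return q,c[i]
def rect(q,z):
    W=np.array([wplane(p,o,x,z)[:2] for x in q],np.float32);return cv2.minAreaRect(W)
def show(n,u,vv,r,m,z): 
    q,c=comp(m,u,vv,r);print(n,len(q),c.round(1),"bbox mid",((q.min(0)+q.max(0))/2),wplane(p,o,c,z).round(1),rect(q,z))
E
cat > wm1.py <<'E'
from wm import *
show("cap",249,134,24,(v<75)&(s<140),153)
show("orange+cap",249,134,24,((h<20)&(s>140))|((v<75)&(s<140)),150)
show("blue",257,122,50,(h>100)&(h<125)&(s>130),30)
q,c=comp((s>70)&((h>170)|(h<8)),88,122,17);m=(q.min(0)+q.max(0))/2;print("ring",c,m,wplane(p,o,m,81).round(1))
W=lambda x,y,w,P:(P@np.array([[np.cos(w),-np.sin(w),0],[np.sin(w),np.cos(w),0],[0,0,1]]).T+[x,y,0])
def fitw(mask,parts,x0):
    def f(a):
        S=4;m=np.zeros((420*S,560*S),np.uint8)
        for P in parts:
            u=wproj(p,o,W(*a,P));cv2.fillConvexPoly(m,cv2.convexHull(((u+.5)*S).astype(np.float32)).round().astype(np.int32),1)
        k=cv2.resize(m.astype(np.float32),(560,420),interpolation=cv2.INTER_AREA)
        return 1-np.minimum(k,mask).sum()/np.maximum(k,mask).sum()
    b=min((minimize(f,[*x0,w],method="Nelder-Mead",options=dict(initial_simplex=[[*x0,w],[x0[0]+10,x0[1],w],[x0[0],x0[1]+10,w],[*x0,w+.2]])) for w in(-.8,-.4,0,.4)),key=lambda r:r.fun)
    return b.x.round(3),round(b.fun,3)
k=np.zeros((420,560),np.float32);q,_=comp(((h<20)&(s>140))|((v<75)&(s<140)),249,134,24);k[q[:,1].astype(int),q[:,0].astype(int)]=1
print("handle fit",fitw(k,[box(24,24,69,153)],(498,-239)))
b=near((((h>100)&(h<125)&(s>130)).astype(np.float32)),257,122,50);b=np.maximum(b,k)
print("stand fit",fitw(b,[box(84,84,0,8),box(58,58,0,64),box(24,24,69,153)],(498,-239)))
E
python3 wm1.py
```

```text
cap 456 [245.5 135.9] bbox mid [246. 136.] [ 502.1 -240.   153. ] ((501.826171875, -239.92832946777344), (18.591655731201172, 19.14093589782715), 63.827640533447266)
orange+cap 901 [249.1 131.6] bbox mid [248.  132.5] [ 506.4 -241.4  150. ] ((506.99688720703125, -241.28399658203125), (24.958452224731445, 33.20136260986328), 66.3665542602539)
blue 2963 [258.2 119.3] bbox mid [256.  122.5] [ 509.6 -242.1   30. ] ((504.22601318359375, -240.68853759765625), (78.8523178100586, 78.90155029296875), 69.81218719482422)
ring [ 87.27192982 121.74561404] [ 87. 122.] [442.7 -46.2  81. ]
handle fit (array([ 5.03767e+02, -2.39860e+02, -3.98000e-01]), np.float64(0.131))
stand fit (array([ 5.02341e+02, -2.39671e+02, -3.49000e-01]), np.float64(0.048))
```

Emit:
{"op": "step_arm", "data": {
  "moves": [
    [[0.56,-0.27,0,0,0,0.0367,1],[0.58,-0.18,0,0,0,0.0367,1],[0.55,-0.08,0,0,0,0.0367,1],[0,0,0,0,0,0.0367,1],[0,0,0.5,0,0,0.0367,1],[0,0,0.8,0,0,0.0367,1],[0,0,0.8,0,0,0.0367,1],[0,0,0.5,0,0,0,1],[0,0,0,0,0,0,1],[0,0,0,0,0,0,1]]
  ]
}}

```text
time_s: 4.03
tcp_pos: [508.1, -253.4, 209.1]
orientation: [0.978, -0.208, -0.001, 0.0]
ft_force: [1.4, -0.1, 0.6]
width: 85.7
grasp_force: 0.0
```

```bash
python3 look.py w2
```

```text
4.0333 [ 508.1 -253.4  209.1] [[0.913, -0.408, -0.001], [-0.408, -0.913, 0.0], [-0.001, 0.0, -1.0]] [ 1.38 -0.1   0.61] 85.70673149002832
[[325.19226210127806, 0.0, 275.6629849585163], [0.0, 325.19226210127806, 204.4130696174562], [0.0, 0.0, 1.0]] [[-0.0, -0.946, -0.323, 84.609], [1.0, -0.0, -0.0, 0.119], [0.0, -0.323, 0.946, -147.174], [0.0, 0.0, 0.0, 1.0]]
```

View pics/w2.png

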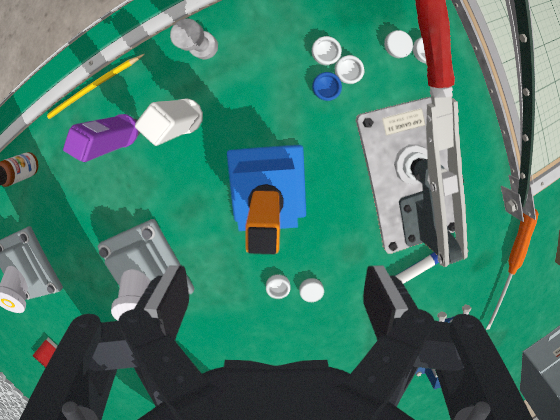

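The probe is square to the fingers, with the cap at (263,239). The TCP is slightly off laterally.

```bash
cat > wm2.py <<'E'
from wm import *
show("cap",263,239,22,(v<75)&(s<140),153)
q,_=comp(((h<20)&(s>140))|((v<75)&(s<140)),264,222,36)
show("stand",266,185,45,(h>100)&(h<125)&(s>130),64)
k=np.zeros((420,560),np.float32);k[q[:,1].astype(int),q[:,0].astype(int)]=1
def f(a):
    S=4;m=np.zeros((420*S,560*S),np.uint8);w=a[2];R=np.array([[np.cos(w),-np.sin(w),0],[np.sin(w),np.cos(w),0],[0,0,1]])
    u=wproj(p,o,box(24,24,69,153)@R.T+[a[0],a[1],0]);cv2.fillConvexPoly(m,cv2.convexHull(((u+.5)*S).astype(np.float32)).round().astype(np.int32),1)
    g=cv2.resize(m.astype(np.float32),(560,420),interpolation=cv2.INTER_AREA);return 1-np.minimum(g,k).sum()/np.maximum(g,k).sum()
for w in(-.6,-.3):
    r=minimize(f,[502,-240,w],method="Nelder-Mead",options=dict(initial_simplex=[[502,-240,w],[510,-240,w],[502,-232,w],[502,-240,w+.2]]));print(r.x,r.fun)
x=r.x;R=Ro.from_quat(o["orientation"]).as_matrix();print("tool delta",R.T@(np.array([x[0],x[1],116])-o["tcp_pos"]))
E
python3 wm2.py
```

```text
cap 708 [262.2 240.5] bbox mid [262.5 240.5] [ 502.2 -240.4  153. ] ((502.03277587890625, -240.2996368408203), (19.05282211303711, 19.26596450805664), 65.95364379882812)
stand 4508 [268.4 180.6] bbox mid [266.  187.5] [ 519.1 -250.6   64. ] ((511.21356201171875, -246.19805908203125), (69.86750793457031, 80.37307739257812), 69.68614196777344)
[ 5.04191750e+02 -2.41175611e+02 -4.50214391e-01] 0.09816378355026245
[ 5.04292414e+02 -2.41322497e+02 -4.58456468e-01] 0.09832870960235596
tool delta [-9.23299312 -9.26093035 94.15829645]
```

Emit:
{"op": "step_arm", "data": {
  "moves": [
    [[-0.33,-0.31,0,0,0,0,1],[0,0,0.6,0,0,0,1],[0,0,0.6,0,0,0,1],[0,0,0.6,0,0,0,1],[0,0,0.6,0,0,0,1],[0,0,0.6,0,0,0,1],[0,0,0.3,0,0,0,1],[0,0,0,0,0,0,1],[0,0,0,0,0,0,1]]
  ]
}}

```text
time_s: 4.88
tcp_pos: [503.9, -239.9, 111.1]
orientation: [0.978, -0.208, 0.0, -0.0]
ft_force: [-0.2, -0.9, 1.3]
width: 85.3
grasp_force: 0.0
```

```bash
python3 look.py w3
```

```text
4.8833 [ 503.9 -239.9  111.1] [[0.913, -0.407, 0.0], [-0.407, -0.913, -0.0], [0.0, -0.0, -1.0]] [-0.21 -0.9   1.29] 85.32139593105221
[[325.19226210127806, 0.0, 275.6629849585163], [0.0, 325.19226210127806, 204.4130696174562], [0.0, 0.0, 1.0]] [[-0.0, -0.946, -0.323, 84.61], [1.0, -0.0, -0.0, 0.119], [0.0, -0.323, 0.946, -147.171], [0.0, 0.0, 0.0, 1.0]]
```

View pics/w3.png

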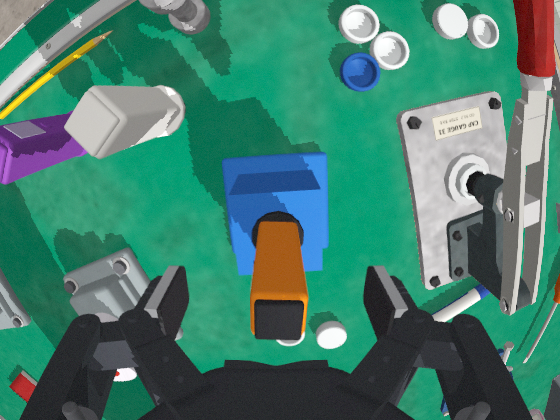

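The handle sits between the open fingers, with the cap at (279,318). I close the gripper now.

Emit:
{"op": "step_arm", "data": {
  "moves": [
    [[0,0,0,0,0,0,-1],[0,0,0,0,0,0,-1],[0,0,0,0,0,0,-1],[0,0,0,0,0,0,-1],[0,0,0,0,0,0,-1],[0,0,0,0,0,0,-1],[0,0,0,0,0,0,-1],[0,0,0,0,0,0,-1],[0,0,0,0,0,0,-1],[0,0,0,0,0,0,-1],[0,0,0,0,0,0,-1],[0,0,0,0,0,0,-1]]
  ]
}}

```text
time_s: 5.93
tcp_pos: [503.8, -240.3, 110.7]
orientation: [0.978, -0.208, 0.0, 0.0]
ft_force: [-1.4, 0.3, 5.8]
width: 23.4
grasp_force: 58.5
```

Emit:
{"op": "step_arm", "data": {
  "moves": [
    [[0,0,-0.3,0,0,0,-1],[0,0,-0.6,0,0,0,-1],[0,0,-0.6,0,0,0,-1],[0,0,-0.6,0,0,0,-1],[0,0,-0.6,0,0,0,-1],[0,0,-0.6,0,0,0,-1],[0,0,-0.6,0,0,0,-1],[0,0,-0.6,0,0,0,-1],[0,0,-0.6,0,0,0,-1],[0,0,-0.3,0,0,0,-1],[0,0,0,0,0,0,-1],[0,0,0,0,0,0,-1]]
  ]
}}

```text
time_s: 6.93
tcp_pos: [503.5, -239.9, 272.1]
orientation: [0.978, -0.208, 0.0, -0.0]
ft_force: [-0.6, 0.0, -2.2]
width: 23.5
grasp_force: 58.6
```

```bash
python3 look.py w4; python3 - <<'E'
import cv2
cv2.imwrite("pics/w4c.png",cv2.imread("pics/w4.png"))
E
```

```text
6.9333 [ 503.5 -239.9  272.1] [[0.913, -0.407, 0.0], [-0.407, -0.913, -0.0], [0.0, -0.0, -1.0]] [-0.59  0.04 -2.19] 23.545043749443916
[[325.19226210127806, 0.0, 275.6629849585163], [0.0, 325.19226210127806, 204.4130696174562], [0.0, 0.0, 1.0]] [[-0.0, -0.946, -0.323, 84.61], [1.0, -0.0, -0.0, 0.119], [0.0, -0.323, 0.946, -147.172], [0.0, 0.0, 0.0, 1.0]]
```

View pics/w4c.png

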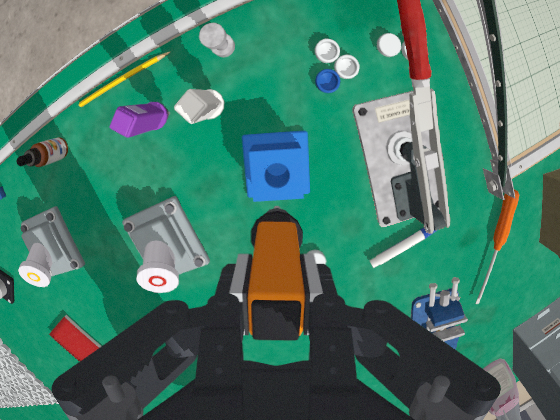

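The probe is held, with its cap at (277,315), and the empty hole is at (277,175). The castings are at left: yellow ring (35,277), red ring (158,281). I carry the probe over to the reference block.

Emit:
{"op": "step_arm", "data": {
  "moves": [
    [[-0.15,-0.36,0,0,0,0,-1],[-0.3,-0.73,0,0,0,0,-1],[-0.3,-0.73,0,0,0,0,-1],[-0.3,-0.73,0,0,0,0,-1],[-0.3,-0.73,0,0,0,0,-1],[-0.3,-0.73,0,0,0,0,-1],[-0.3,-0.73,0,0,0,0,-1],[-0.3,-0.73,0,0,0,0,-1],[-0.3,-0.73,0,0,0,0,-1],[-0.3,-0.73,0,0,0,0,-1],[-0.3,-0.73,0,0,0,0,-1],[-0.3,-0.73,0,0,0,0,-1],[-0.3,-0.73,0,0,0,0,-1],[-0.3,-0.73,0,0,0,0,-1],[-0.3,-0.73,0,0,0,0,-1],[-0.3,-0.73,0,0,0,0,-1],[-0.3,-0.73,0,0,0,0,-1],[-0.3,-0.73,0,0,0,0,-1],[-0.3,-0.73,0,0,0,0,-1],[-0.3,-0.73,0,0,0,0,-1]]
  ]
}}

```text
time_s: 8.65
tcp_pos: [515.8, 223.1, 271.2]
orientation: [0.978, -0.208, -0.001, 0.0]
ft_force: [0.5, -0.4, -0.9]
width: 23.4
grasp_force: 58.7
```

Emit:
{"op": "step_arm", "data": {
  "moves": [
    [[-0.3,-0.73,0,0,0,0,-1],[-0.3,-0.73,0,0,0,0,-1],[-0.3,-0.73,0,0,0,0,-1],[-0.3,-0.73,0,0,0,0,-1],[-0.2,-0.5,0,0,0,0,-1],[0,0,0,0,0,0,-1],[0,0,0,0,0,0,-1]]
  ]
}}

```text
time_s: 9.23
tcp_pos: [518.9, 333.5, 270.9]
orientation: [0.978, -0.207, -0.001, 0.001]
ft_force: [-0.0, -0.8, -1.0]
width: 23.1
grasp_force: 58.8
```

```bash
python3 look.py w5; cat > disc.py <<'E'
import sys
from wm import *
cv2.imwrite("pics/d.png",p["pixels"])
R=Ro.from_quat(o["orientation"]).as_matrix()
g=wproj(p,o,[521.5,374,30])[0];print("predicted disc px",g)
u,w=g.astype(int);m=((s<45)&(v>110)).astype(np.uint8);q,c=comp(m,u,w,40)
W=np.array([wplane(p,o,x,30)[:2] for x in q],np.float32);e=cv2.fitEllipse(cv2.convexHull(W))
print(len(q),c,"ellipse",e,"circle",cv2.minEnclosingCircle(W))
print("tool delta",R.T@(np.array([*e[0],128])-o["tcp_pos"]),o["tcp_pos"])
E
python3 disc.py
```

```text
9.2333 [518.9 333.5 270.9] [[0.915, -0.405, -0.002], [-0.405, -0.915, -0.001], [-0.002, 0.002, -1.0]] [-0.04 -0.75 -0.95] 23.08312162570382
[[325.19226210127806, 0.0, 275.6629849585163], [0.0, 325.19226210127806, 204.4130696174562], [0.0, 0.0, 1.0]] [[-0.0, -0.946, -0.323, 84.607], [1.0, -0.0, -0.0, 0.123], [0.0, -0.323, 0.946, -147.174], [0.0, 0.0, 0.0, 1.0]]
predicted disc px [243.73591721 179.29068341]
982 [241.82688391 176.18635438] ellipse ((526.1524047851562, 374.6722106933594), (43.56772232055664, 44.62050247192383), 36.78939437866211) circle ((526.0076904296875, 374.6053161621094), 22.73223304748535)
tool delta [-11.10689822 -41.77440063 143.08746075] [519.59462148 332.17909005 271.15661122]
```

Emit:
{"op": "step_arm", "data": {
  "moves": [
    [[-0.13,-0.46,0,0,0,0,-1],[-0.13,-0.46,0,0,0,0,-1],[-0.13,-0.45,0.3,0,0,0,-1],[0,0,0.6,0,0,0,-1],[0,0,0.6,0,0,0,-1],[0,0,0.6,0,0,0,-1],[0,0,0.6,0,0,0,-1],[0,0,0.6,0,0,0,-1],[0,0,0.6,0,0,0,-1],[0,0,0.3,0,0,0,-1],[0,0,0,0,0,0,-1],[0,0,0,0,0,0,-1]]
  ]
}}

```text
time_s: 10.33
tcp_pos: [526.7, 373.8, 146.5]
orientation: [0.978, -0.208, -0.0, 0.0]
ft_force: [-0.4, 1.0, -1.1]
width: 23.5
grasp_force: 59.1
```

```bash
python3 disc.py
```

```text
predicted disc px [277.82040432 203.91830882]
1702 [274.69976498 194.46768508] ellipse ((526.3914794921875, 374.53814697265625), (42.92311477661133, 47.34659194946289), 63.58928298950195) circle ((527.364501953125, 374.4812927246094), 22.955841064453125)
tool delta [-0.61231917 -0.561697   18.49831216] [526.7281449  373.7859033  146.49861554]
```

View pics/d.png

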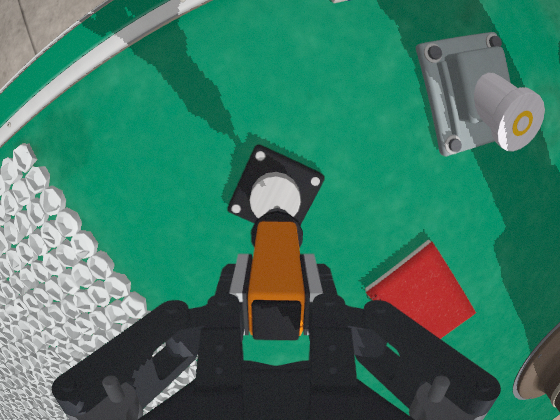

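The disc is at (275,194), right under the probe. I descend gently.

Emit:
{"op": "step_arm", "data": {
  "moves": [
    [[0,0,0.2,0,0,0,-1],[0,0,0.2,0,0,0,-1],[0,0,0.1,0,0,0,-1],[0,0,0,0,0,0,-1],[0,0,0,0,0,0,-1]]
  ]
}}

```text
time_s: 10.8
tcp_pos: [526.5, 374.4, 131.2]
orientation: [0.978, -0.208, -0.0, 0.0]
ft_force: [0.3, 0.1, -2.1]
width: 23.6
grasp_force: 59.1
```

Emit:
{"op": "step_arm", "data": {
  "moves": [
    [[0,0,0.1,0,0,0,-1],[0,0,0.05,0,0,0,-1],[0,0,0.05,0,0,0,-1],[0,0,0,0,0,0,-1],[0,0,0,0,0,0,-1]]
  ]
}}

```text
time_s: 11.22
tcp_pos: [526.8, 374.7, 125.6]
orientation: [0.978, -0.208, 0.0, -0.0]
ft_force: [0.4, 0.7, 0.5]
width: 23.7
grasp_force: 59.4
```

```bash
cat > f.py <<'E'
from station import arm, imaging
import numpy as np,cv2,sys
F=[];Z=[]
for i in range(int(sys.argv[1])):
    p=imaging.get_image("scene");o=arm.observe();F.append(o["ft_force"]);Z.append(o["tcp_pos"])
print(o["time_s"],np.mean(F,0).round(2),np.std(F,0).round(2),np.mean(Z,0).round(2),o["wrist_torque"])
cv2.imwrite("pics/f.png",p["pixels"])
E
python3 f.py 6
```

```text
11.5167 [0.85 1.05 0.35] [0.3  0.5  0.58] [526.77 374.64 125.64] [ 0.34116755 -0.2083883   0.02254216]
```

Emit:
{"op": "step_arm", "data": {
  "moves": [
    [[0,0,0.05,0,0,0,-1],[0,0,0.05,0,0,0,-1],[0,0,0,0,0,0,-1],[0,0,0,0,0,0,-1]]
  ]
}}

```text
time_s: 11.85
tcp_pos: [526.7, 374.6, 122.4]
orientation: [0.978, -0.208, 0.0, -0.0]
ft_force: [1.2, 0.1, 2.7]
width: 22.9
grasp_force: 59.6
```

```bash
python3 f.py 8; python3 - <<'E'
import cv2
i=cv2.imread("pics/f.png");cv2.imwrite("pics/fc.png",cv2.resize(i[190:310,90:230],None,fx=5,fy=5,interpolation=cv2.INTER_CUBIC))
E
```

```text
12.25 [0.73 0.98 1.68] [0.7  0.36 0.69] [526.7  374.56 122.52] [ 0.46735235 -0.30433152 -0.0620829 ]
```

View pics/fc.png

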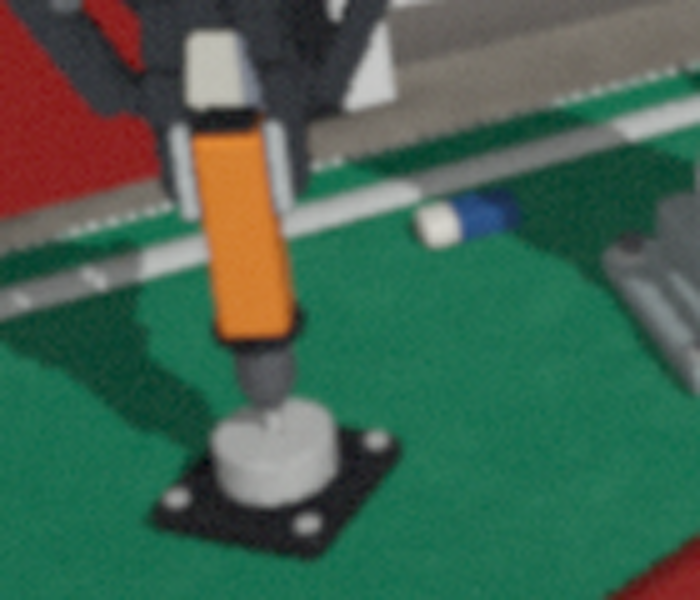

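The tip stands on the disc's middle at crop (272,425). The force rise of about 3.2 N and the 6.2 mm of travel agree on half-way. I hold for over a second, then lift.

Emit:
{"op": "step_arm", "data": {
  "moves": [
    [[0,0,0,0,0,0,-1],[0,0,0,0,0,0,-1],[0,0,0,0,0,0,-1],[0,0,0,0,0,0,-1],[0,0,0,0,0,0,-1],[0,0,0,0,0,0,-1],[0,0,0,0,0,0,-1],[0,0,0,0,0,0,-1],[0,0,0,0,0,0,-1],[0,0,0,0,0,0,-1],[0,0,0,0,0,0,-1],[0,0,0,0,0,0,-1],[0,0,0,0,0,0,-1],[0,0,0,0,0,0,-1],[0,0,0,0,0,0,-1],[0,0,0,0,0,0,-1]]
  ]
}}

```text
time_s: 13.58
tcp_pos: [526.6, 374.5, 122.4]
orientation: [0.978, -0.208, -0.0, -0.0]
ft_force: [1.2, 2.0, 1.6]
width: 23.3
grasp_force: 59.5
```

Emit:
{"op": "step_arm", "data": {
  "moves": [
    [[0,0,-0.15,0,0,0,-1],[0,0,-0.3,0,0,0,-1],[0,0,-0.6,0,0,0,-1],[0,0,-0.8,0,0,0,-1],[0,0,-0.8,0,0,0,-1],[0,0,-0.8,0,0,0,-1],[0,0,-0.8,0,0,0,-1],[0,0,-0.6,0,0,0,-1],[0,0,-0.3,0,0,0,-1],[0,0,0,0,0,0,-1],[0,0,0,0,0,0,-1]]
  ]
}}

```text
time_s: 14.5
tcp_pos: [526.2, 373.9, 276.3]
orientation: [0.978, -0.208, -0.0, 0.001]
ft_force: [-0.2, 0.4, -2.8]
width: 23.1
grasp_force: 59.1
```

```bash
python3 f.py 6
```

```text
14.8 [-0.07 -0.   -1.74] [0.4  0.5  0.36] [526.05 373.86 275.29] [ 0.0012719  -0.01392652 -0.00290952]
```

Emit:
{"op": "step_arm", "data": {
  "moves": [
    [[0.1,0.39,0,0,0,0,-1],[0.19,0.78,0,0,0,0,-1],[0.19,0.78,0,0,0,0,-1],[0.19,0.78,0,0,0,0,-1],[0.19,0.78,0,0,0,0,-1],[0.19,0.78,0,0,0,0,-1],[0.19,0.78,0,0,0,0,-1],[0.19,0.78,0,0,0,0,-1],[0.19,0.78,0,0,0,0,-1],[0.19,0.78,0,0,0,0,-1],[0.19,0.78,0,0,0,0,-1],[0.19,0.78,0,0,0,0,-1],[0.19,0.78,0,0,0,0,-1],[0.19,0.78,0,0,0,0,-1],[0.19,0.78,0,0,0,0,-1],[0.19,0.78,0,0,0,0,-1],[0.19,0.78,0,0,0,0,-1],[0.19,0.78,0,0,0,0,-1],[0.19,0.78,0,0,0,0,-1],[0.1,0.39,0,0,0,0,-1]]
  ]
}}

```text
time_s: 16.47
tcp_pos: [443.3, -79.4, 276.9]
orientation: [0.978, -0.21, 0.0, 0.001]
ft_force: [-0.2, -0.1, -1.3]
width: 23.3
grasp_force: 59.1
```

Emit:
{"op": "step_arm", "data": {
  "moves": [
    [[0,0,0,0,0,0,-1],[0,0,0,0,0,0,-1]]
  ]
}}

```text
time_s: 16.63
tcp_pos: [444.2, -76.6, 276.9]
orientation: [0.978, -0.209, 0.0, -0.0]
ft_force: [-0.4, 0.7, -1.8]
width: 23.1
grasp_force: 59.1
```

```bash
python3 look.py w6; cat > ring.py <<'E'
from wm import *
R=Ro.from_quat(o["orientation"]).as_matrix()
g=wproj(p,o,[442,-46,81])[0];print("pred",g,o["tcp_pos"])
u,w=g.astype(int);q,c=comp((s>70)&((h>170)|(h<8)),u,w,26);m=(q.min(0)+q.max(0))/2
e=cv2.fitEllipse(cv2.convexHull(q.astype(np.float32)));print("ring",len(q),c,m,e);print(wplane(p,o,e[0],81).round(1))
# fit face ring plane: outer contour + casting foot
def fr(yaw,C):
    n=np.array([-np.sin(.4363)*np.cos(yaw),-np.sin(.4363)*np.sin(yaw),np.cos(.4363)]);a=np.array([-np.sin(yaw),np.cos(yaw),0]);b=np.cross(n,a);return n,a,b
k=np.zeros((420,560),np.float32);qq,_=comp((s<60)&(v>75),u,w,34);
E
python3 ring.py
```

```text
16.6333 [444.2 -76.6 276.9] [[0.913, -0.409, 0.0], [-0.409, -0.913, 0.0], [0.0, -0.0, -1.0]] [-0.41  0.69 -1.84] 23.13224818641781
[[325.19226210127806, 0.0, 275.6629849585163], [0.0, 325.19226210127806, 204.4130696174562], [0.0, 0.0, 1.0]] [[-0.0, -0.946, -0.323, 84.61], [1.0, -0.0, -0.0, 0.116], [0.0, -0.323, 0.946, -147.172], [0.0, 0.0, 0.0, 1.0]]
pred [252.07847597 188.88677247] [444.47901542 -75.60012247 276.91263831]
ring 176 [251.82954545 187.57386364] [252. 188.] ((251.91781616210938, 187.74868774414062), (16.552143096923828, 20.975875854492188), 79.3414535522461)
[443.2 -46.4  81. ]
```

View pics/w6.png

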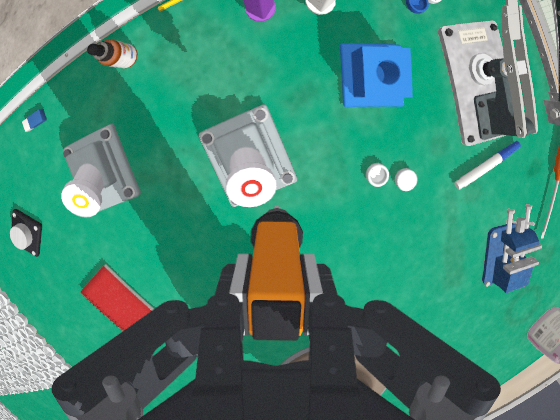

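Red ring at (252,188). The foot's bolts are at (207,140), (264,113) and (289,178), and I take the yaw from those.

```bash
cat > yaw.py <<'E'
from wm import *
B=[]
for u,w in((207,140),(264,113),(289,178)):
    q,c=comp((v<80)&(s<90),u,w,9);B.append(wplane(p,o,c,17)[:2]);print(len(q),c.round(1),B[-1].round(1))
B=np.array(B);d=B[1]-B[2];e=B[0]-B[1]
print("long",np.hypot(*d),np.degrees(np.arctan2(d[1],d[0])),"short",np.hypot(*e),np.degrees(np.arctan2(e[1],e[0]))-90,"mid",(B[0]+B[2])/2)
E
python3 yaw.py
```

```text
1 [212. 136.] [511.6 -16.6]Traceback (most recent call last):
  File "yaw.py", line 4, in <module>
    q,c=comp((v<80)&(s<90),u,w,9);B.append(wplane(p,o,c,17)[:2]);print(len(q),c.round(1),B[-1].round(1))
        ~~~~^^^^^^^^^^^^^^^^^^^^^
  File "wm.py", line 6, in comp
    m=near(m.astype(np.uint8),u,vv,r);n,l,st,c=cv2.connectedComponentsWithStats(m);i=1+st[1:,4].argmax()
                                                                                       ~~~~~~~~~~~~~~~^^
ValueError: attempt to get argmax of an empty sequence
```

```bash
sed -i 's/    q,c=comp.*$/    L=cv2.GaussianBlur(v.astype(np.float32),(0,0),1)[w-9:w+10,u-9:u+10];g=(s[w-9:w+10,u-9:u+10]<110)\&(L<np.median(L[s[w-9:w+10,u-9:u+10]<110])-20);k=np.argwhere(g);c=k.mean(0)[::-1]+[u-9,w-9];B.append(wplane(p,o,c,17)[:2]);print(len(k),c.round(1),B[-1].round(1))/' yaw.py; python3 yaw.py
python3 - <<'E'
# candidates by hand-read pixels
import sys; sys.path.insert(0,'.')
from wm import *
B=np.array([wplane(p,o,c,17)[:2] for c in((207,140),(264,113),(289,178))]);d=B[1]-B[2];e=B[0]-B[1]
print(B.round(1),np.hypot(*d),np.degrees(np.arctan2(d[1],d[0])),np.hypot(*e),np.degrees(np.arctan2(e[1],e[0]))-90,(B[0]+B[2])/2)
E
```

```text
68 [208.  137.9] [511.8 -10.5]
66 [260.8 112.3] [512.8 -84.9]
87 [287.8 176.4] [423.8 -82.6]
long 89.04632692961438 -1.4655737548041077 short 74.41064791343175 0.8156182301690365 mid [467.78167462 -46.55384053]
[[509.9  -8.1]
 [510.4 -88.2]
 [421.2 -83.2]] 89.2720118711759 -3.196047099696781 80.01731632758943 0.33168089124116307 [465.58262806 -45.66895841]
```

Emit:
{"op": "step_arm", "data": {
  "moves": [
    [[0,0,0,0.0109,0.0256,0,-1],[0,0,0,0.0109,0.0256,0,-1],[0,0,0,0.0109,0.0256,0,-1],[0,0,0,0.0109,0.0256,0,-1],[0,0,0,0.0109,0.0256,0,-1],[0,0,0,0,0,0,-1],[0,0,0,0,0,0,-1]]
  ]
}}

```text
time_s: 17.47
tcp_pos: [443.8, -75.4, 276.9]
orientation: [0.955, -0.203, 0.212, -0.041]
ft_force: [1.0, -0.5, -1.8]
width: 23.4
grasp_force: 59.1
```

```bash
cat > d.py <<'E'
import sys
from station import arm
from h import *
o=arm.observe();R=Ro.from_quat(o["orientation"]).as_matrix();y=np.radians(-1);t=np.radians(25)
n=np.array([-np.sin(t)*np.cos(y),-np.sin(t)*np.sin(y),np.cos(t)])
T=np.array([443,-46.3,81])+n*(98.7+float(sys.argv[1]))
print(o["time_s"],o["tcp_pos"],"z",R[:,2],"err deg",np.degrees(np.arccos(-R[:,2]@n)),"rotvec share",(R.T@np.cross(R[:,2],-n)*180/np.pi/180).round(4))
print("target",T,"share",(R.T@(T-o["tcp_pos"])/30).round(3),"f along n",o["ft_force"]@n,o["joint_pos"].round(2))
E
python3 d.py 30
```

```text
17.4667 [443.81425899 -75.39512475 276.85514919] z [ 0.4219647  -0.00682227 -0.90658659] err deg 0.04899297049586715 rotvec share [-0.0001  0.0003 -0.    ]
target [388.61731372 -45.35074668 197.64181219] share [-2.954  0.202  1.611] f along n -2.0587868603647412 [ 0.15 -0.19 -0.05  2.24 -0.07  0.65 -1.85]
```

Emit:
{"op": "step_arm", "data": {
  "moves": [
    [[-0.3,0.02,0.16,0,0,0,-1],[-0.59,0.04,0.32,0,0,0,-1],[-0.59,0.04,0.32,0,0,0,-1],[-0.59,0.04,0.32,0,0,0,-1],[-0.59,0.04,0.32,0,0,0,-1],[-0.29,0.02,0.16,0,0,0,-1],[0,0,0,0,0,0,-1],[0,0,0,0,0,0,-1],[0,0,0,0,0,0,-1]]
  ]
}}

```text
time_s: 18.22
tcp_pos: [391.3, -45.9, 199.0]
orientation: [0.955, -0.203, 0.213, -0.042]
ft_force: [0.4, 0.3, -1.7]
width: 23.6
grasp_force: 59.1
```

```bash
python3 d.py 30; python3 look.py w7; cat > tip.py <<'E'
from station import arm, imaging
import cv2
a=imaging.get_image("scene")["pixels"];cv2.imwrite("pics/t.png",cv2.resize(a[130:270,265:425],None,fx=4.2,fy=4.2,interpolation=cv2.INTER_CUBIC))
E
cat ring.py >/dev/null; python3 ring.py
```

```text
18.2167 [391.25595654 -45.86808557 199.04658441] z [ 0.42452079 -0.00700459 -0.90539109] err deg 0.1261384672494938 rotvec share [-0.0004 -0.0006  0.    ]
target [388.61731372 -45.35074668 197.64181219] share [-0.098  0.025  0.005] f along n -1.6697972522542974 [ 0.14 -0.2  -0.14  2.46 -0.05  0.44 -1.95]
18.2167 [391.3 -45.9 199. ] [[0.826, -0.37, 0.425], [-0.406, -0.914, -0.007], [0.391, -0.166, -0.905]] [ 0.41  0.27 -1.65] 23.630895113998445
[[325.19226210127806, 0.0, 275.6629849585163], [0.0, 325.19226210127806, 204.4130696174562], [0.0, 0.0, 1.0]] [[-0.0, -0.947, -0.323, 84.775], [1.0, -0.0, -0.0, 0.049], [0.0, -0.323, 0.947, -146.634], [0.0, 0.0, 0.0, 1.0]]
pred [276.70940992 199.21595607] [391.18902432 -45.92217109 199.06479201]
ring 301 [276.60465116 196.64784053] [276.5 197. ] ((276.6392822265625, 197.84884643554688), (25.541040420532227, 25.979990005493164), 110.4326171875)
[443.2 -46.4  81. ]
```

Emit:
{"op": "step_arm", "data": {
  "moves": [
    [[-0.08,0.02,0.1,0,0,0,-1],[0,0,0.3,0,0,0,-1],[0,0,0.3,0,0,0,-1],[0,0,0.1,0,0,0,-1],[0,0,0,0,0,0,-1],[0,0,0,0,0,0,-1],[0,0,0,0,0,0,-1]]
  ]
}}

```text
time_s: 18.9
tcp_pos: [397.8, -45.6, 175.5]
orientation: [0.955, -0.203, 0.213, -0.042]
ft_force: [-0.2, 0.3, -1.8]
width: 23.4
grasp_force: 59.1
```

```bash
python3 d.py 0; python3 f.py 5;python3 tip.py
```

```text
18.9 [397.75820225 -45.60627321 175.48728025] z [ 0.42351617 -0.00717555 -0.90586012] err deg 0.061880492657223174 rotvec share [-0.0002 -0.0003 -0.    ]
target [401.29393057 -45.57201785 170.45257858] share [ 0.032 -0.017  0.202] f along n -1.5733840818484208 [ 0.15 -0.14 -0.15  2.48 -0.03  0.36 -1.97]
19.15 [-0.25  0.14 -1.88] [0.54 0.38 0.6 ] [397.78 -45.58 175.54] [-0.02993153  0.63523708  0.00600281]
```

View pics/t.png

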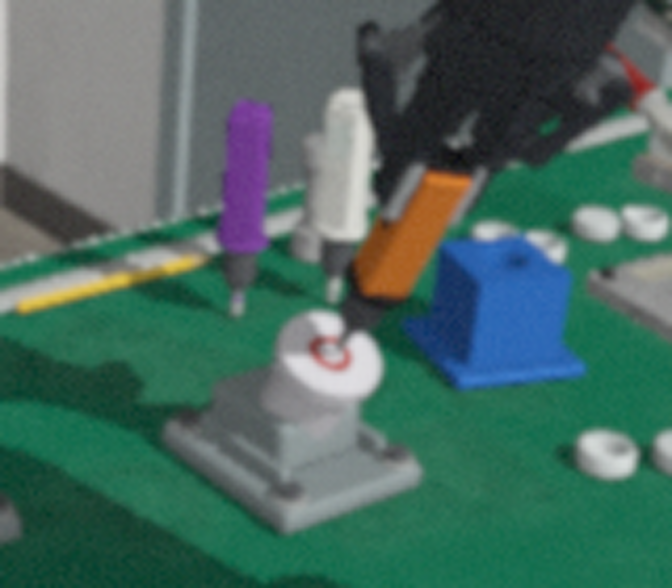

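The tip is poised at the middle of the red ring, at crop (332,350). I advance about 9 mm and check the force.

Emit:
{"op": "step_arm", "data": {
  "moves": [
    [[0.03,-0.01,0.1,0,0,0,-1],[0,0,0.1,0,0,0,-1],[0,0,0.1,0,0,0,-1],[0,0,0,0,0,0,-1],[0,0,0,0,0,0,-1],[0,0,0,0,0,0,-1]]
  ]
}}

```text
time_s: 19.7
tcp_pos: [402.6, -45.7, 167.5]
orientation: [0.955, -0.203, 0.213, -0.042]
ft_force: [-0.1, 0.6, 0.4]
width: 23.6
grasp_force: 59.4
```

```bash
cat >> f.py <<'E'
n=np.array([-.4226,.0074,.9063]);print("along n",np.mean(F,0)@n,"net",np.mean(F,0)@n+1.58)
E
python3 f.py 8; python3 d.py -6.2
```

```text
20.1 [0.25 0.48 0.48] [0.65 0.47 0.33] [402.46 -45.7  167.56] [-0.00455546  0.21909676 -0.02680705]
along n 0.32937224067715165 net 1.9093722406771518
20.1 [402.39947335 -45.69724556 167.52142283] z [ 0.42351645 -0.00712068 -0.90586043] err deg 0.06254626641744807 rotvec share [-0.0002 -0.0003  0.    ]
target [403.91376472 -45.61774723 164.8334703 ] share [ 0.006 -0.006  0.103] f along n 1.2476923754943963 [ 0.15 -0.11 -0.16  2.48 -0.02  0.33 -1.98]
```

Net force is 1.9 N at about 3.1 mm, which agrees with the geometry. I press about 3.1 mm more.

Emit:
{"op": "step_arm", "data": {
  "moves": [
    [[0,0,0.05,0,0,0,-1],[0,0,0.05,0,0,0,-1],[0,0,0,0,0,0,-1],[0,0,0,0,0,0,-1],[0,0,0,0,0,0,-1],[0,0,0,0,0,0,-1]]
  ]
}}

```text
time_s: 20.6
tcp_pos: [403.7, -45.7, 164.8]
orientation: [0.955, -0.203, 0.213, -0.042]
ft_force: [-0.8, -0.7, 2.6]
width: 23.5
grasp_force: 59.6
```

```bash
python3 f.py 10; python3 d.py -6.2
```

```text
21.1 [-0.19  0.06  2.02] [0.51 0.44 0.3 ] [403.66 -45.72 164.76] [-0.0370449   0.11052653  0.03795067]
along n 1.9100405420116007 net 3.4900405420116005
21.1 [403.63510542 -45.72016011 164.71789015] z [ 0.42331583 -0.00711495 -0.90595424] err deg 0.050392367610764724 rotvec share [-0.0002 -0.0002 -0.    ]
target [403.91376472 -45.61774723 164.8334703 ] share [ 0.008 -0.007  0.   ] f along n 2.1770585228969592 [ 0.15 -0.1  -0.16  2.48 -0.01  0.32 -1.99]
```

Emit:
{"op": "step_arm", "data": {
  "moves": [
    [[0,0,0,0,0,0,-1],[0,0,0,0,0,0,-1],[0,0,0,0,0,0,-1],[0,0,0,0,0,0,-1],[0,0,0,0,0,0,-1],[0,0,0,0,0,0,-1],[0,0,0,0,0,0,-1],[0,0,0,0,0,0,-1],[0,0,0,0,0,0,-1],[0,0,0,0,0,0,-1],[0,0,0,0,0,0,-1],[0,0,0,0,0,0,-1],[0,0,0,0,0,0,-1],[0,0,0,0,0,0,-1]]
  ]
}}

```text
time_s: 22.27
tcp_pos: [403.6, -45.7, 164.7]
orientation: [0.955, -0.203, 0.213, -0.042]
ft_force: [0.4, 0.3, 2.4]
width: 23.2
grasp_force: 59.6
```

```bash
python3 -c "
from station import arm
print(arm.observe()['tcp_pos']); print(arm.job_done())"
```

```text
[403.60114262 -45.73561306 164.70357988]
the job is handed in; nothing more can be done
None
```

The job is handed in at about 22 s: the probe was zeroed on the disc for over a second, and is now held square in the red ring, with about 6 mm of plunger travel and 3.4–3.5 N at both (from arm position and wrist force, not the black line); no verdict was returned.

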